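# Clamp the tin and free its tight lug cap

## Robot

A 7-joint arm with a two-finger parallel gripper is mounted at the origin on the work surface. World frame = base frame: x ahead of the robot, y to its left, z up, the work surface at z = 0. Lengths are in m, angles in rad, forces in N, time in s.
With the tool pointing down it reaches from about 0.425 to 0.875 m from the base axis. Payload 4.7 kg.
Tool frame: the origin (TCP) lies at the very end of the fingers, on their centre line; the grasp point (between the pads) lies behind it (ctrl.tcp_to_grasp is the y of the grasp point in the tool frame, in m); y points along the fingers, x is the direction in which the jaws open and shut, and the axes are right-handed (so a half turn about y gives the same grasp; the last joint's range is limited). The gripper opens to 87 mm and grips with 3 to 60 N. Pads are 19 mm wide; open, the fingers measure 117 mm over their backs; the gripper's body (75 mm by 190 mm) begins 51 mm behind the grasp point.
Start: joints at [1.242, 0.321, -0.07, 1.45, 0.023, 1.371, -0.057], TCP at [0.218, -0.612, 0.187] pointing down, gripper open.
Joint ranges: [-2.86, 2.86], [-0.3, 2.09], [-1.38, 1.24], [0.06, 2.45], [-1.56, 4.7], [0.09, 2.05], [-2.69, 2.69]. Speed limits (rad/s): [2.57, 2.57, 3.14, 3.14, 3.14, 3.14, 3.14].

## Interface

Orientations are given as a rotation vector (axis times angle).
In Python, from bench import ctrl, get_image, workorder gives the robot as it stands.
- The arm moves only by the tool drive_tool, never from a script. Its argument "increments" is text: rows parted by semicolons, each of 5 numbers parted by spaces: the shift along the tool's x, y, z in mm, then the turn about the tool's y in degrees, then the closure in counts, from 0 (fully open) to 255 (shut). In form: tx ty tz yaw fingers; .... A call has 1 to 20 rows; each row shifts and turns the commanded pose from where the row before left it, along the tool's axes as they then stand; what a row does not reach is not made up. A row lasts 1/8 s, in which the tool goes at most 62.5 mm and 10.7 degrees, less where a joint would pass 70% of its speed; a pose out of reach is approached as far as the arm can. A call is refused whole if a number of a shift passes 62.5 or a number of a turn 10.7, either way. A call with a gripper value outside its range is refused whole. The fingers move at their own pace and stop on an object; "squeeze" is the grip in N (left out, the last holds). Time passes only in rows, so rows that do not move let the fingers close. It gives the time, the measured TCP pose, the force and the opening at its end, in the units of the state.
- ctrl.get_state(): the state, without advancing time (a new reading comes with each control period).
- get_image(name): name is "scene" or "top" or "wrist"; returns a dict with "img" (420x560x3 uint8, red, green, blue), "mtx" (3x3 intrinsics, pixels), "camera_from_world" (4x4, takes a point from world to camera coordinates). Camera axes: x right, y up, looking along -z (the intrinsics and any distortion apply to the point x, -y, -z); pixel columns grow to the right and rows downward; lengths in m; the calibration is good to about 2 mm. A picture is of the moment at which its call begins. There is no depth.
- workorder.close_job(): hands the job in, once; it reports no verdict.
The state is a dict: "time": time; "joint_positions": joint angles; "qd": joint speeds; "joint_torque": joint torques, N m; "position": TCP position; "tool_rot": TCP orientation; "ft_force": force on the tool from outside, world axes, zero at the start; "torque": the same for the moment, N m; "grip_width": opening from 0.0 (shut) to 1.0 (fully open).
Only numpy, scipy, OpenCV 4.12 (cv2) and the standard library are available. Lean on these libraries where they do the work, as an engineer would, in place of code of your own. Each camera call takes 0.05 s, during which the arm holds its last target.

## Task

Slide the clamp's jaw along its track until the square tin is held snug and square between the two jaws, then take the tin's tight cap by its wing and turn it anticlockwise only until its lugs come free of the neck, and lift it out. Finish while still holding the cap, level and unturned, two or three centimetres straight above the neck, with the tin still standing in the clamp; do not put the cap down or let it go, and leave the other things on the bench alone.

Things in the scene. Friction and masses are not known exactly. Their poses are not given: they have to be found in the camera images.
- clamp: Grey steel clamp fixed on the 3 mm rubber mat. Origin: underside of its base plate, below the centre of a clamped tin. The jaw slides along its y axis; z up. Base plate 90 mm (x) by 270 mm (y -213 to +57 mm), 8 mm thick. Fixed jaw: block at the +y end, face at y = +32 mm, 74 mm wide, top 54 mm above the origin.
- jaw (a joint): Travel of the sliding jaw along clamp +y, m. 0 = open (face at clamp y = -92 mm), 0.060 = snug on the tin (jaws 64 mm apart), 0.075 = end with no tin. Starts at 0 to 0.03 and stays where left. Takes about 10 N to slide, 12 to 20 N with the tin pushed along. Jaw 66 mm wide, its top 53 mm above the clamp's origin.
- jaw_grip (a point): Top centre of the wooden upright grip on the sliding jaw, 83 mm above the clamp's origin, 78 mm behind (clamp -y) the jaw's face. The grip is 16 mm thick along clamp x, 26 mm along clamp y and stands 54 mm above the 50 mm wide carriage; pinch it across clamp x from above.
- tin: Square steel tin, 64 x 64 x 100 mm, about 0.45 kg, loose and a little askew on the clamp's base plate between the jaws. Origin: centre of its underside; z up; x roughly along clamp x. Unclamped it would turn along with its tight cap. A round neck stands on its top (see neck).
- neck (a point): Centre of the neck's mouth, level with its top, 116 mm above the tin's underside; axes as the tin's. Neck 63 mm across, 16 mm high; its inward lip (3 mm thick, opening 45 mm across) has two notches, along tin +x and -x. Cap lugs pass only there. Inner stops block the lugs some 0.15 rad anticlockwise past the notches and just clockwise of shut.
- cap: Black cap in the neck: disc 41 mm across, 10 mm thick; two lugs 4 mm thick along its +x and -x, reaching 27 mm from the axis, caught under the lip. A gasket presses it up with 18 N, so turning takes 0.1 to 0.4 N m. Origin: centre of the underside, 7 mm below neck when shut. Starts 1.05 to 1.4 rad clockwise (from above) of the notches; lifts straight out once its x lies along tin x, to about 0.15 rad.
- wing (a point): Top centre of the cap's wing, the upright grip on top of the cap's disc: 40 mm long along cap x (in line with the lugs), 14 mm thick along cap y, 34 mm high; this point is 44 mm above the cap's origin. Cap mass about 50 g. Axes as the cap's.
- tester: Bystander, loose, to be left alone: battery spark tester: grey plastic box 75 x 120 x 34 mm with a small push button on top. Origin: centre of its underside.
- coil: Bystander, loose, to be left alone: ignition coil: laminated-steel U with a black round winding, about 50 x 70 x 32 mm. Origin: centre of its underside.
- gauge: Bystander, loose, to be left alone: round brass spark plug gap gauge, disc 36 mm across, 5 mm thick. Origin: centre of its underside.
- nutdriver: Bystander, loose, to be left alone: nut driver lying along its x axis, fat grip at -x, chrome shaft at +x, 210 mm long, 28 mm thick. Origin: on its centre line at bench height.
- pulley: Bystander, loose, to be left alone: zinc-plated recoil starter pulley lying flat, 92 mm across, 26 mm high. Origin: centre of its underside.
- plug: Bystander, loose, to be left alone: spark plug standing upright, 21 mm across, 52 mm high. Origin: centre of its underside.
- bushing: Bystander, loose, to be left alone: dark steel tube standing upright, 32 mm across, 28 mm high. Origin: centre of its underside.
Not all that is in view belongs to the job. Leave any brown or pink look-alike of the cap alone.

How it is judged:
On the way, in this order (a step that is already met when the one before it is completed fails the run):
1. the sliding jaw has been brought up so that the tin is held snug and square between the jaws (value of joint jaw above 0.0565 m and y of tin in the frame of clamp above -0.0035 m and angle between the x axis of tin and the x axis of clamp, either way round below 0.08 rad), for 0.2 s.
2. with the tin braced, the cap has been turned until its lugs stand in the notches (all of step 1 and angle between the x axis of cap and the x axis of tin, either way round below 0.3 rad), for 0.1 s.
At the end, for the whole second after the job is handed in: Cap gripped (over 2 N), still, level to 0.2 rad, underside 8-60 mm above the neck and within 20 mm of its axis, within 0.4 rad of the notches, not touching the tin; tin upright on the plate, square to 0.08 rad, within 3.5 mm of the fixed jaw; jaw joint above 0.0565 (all of step 1 and z of cap in the frame of neck between 0.008 and 0.06 m and horizontal distance between cap and neck below 0.02 m and angle between cap's own z axis and vertical below 0.2 rad and angle between the x axis of cap and the x axis of tin, either way round below 0.4 rad and contact force between the fingers and cap above 2 N and contact force between cap and tin below 0.1 N and linear speed of cap below 0.03 m/s and angle between tin's own z axis and vertical below 0.06 rad and z of tin in the frame of clamp below 0.012 m); the arm keeps its last pose, push and grip.
It fails at once if the tin is lifted, tipped or turned round (z of tin in the frame of clamp above 0.025 m or angle between tin's own z axis and vertical above 0.25 rad or angle between the x axis of tin and the x axis of clamp, either way round above 0.3 rad).
It fails at once if a bystander is moved more than 30 mm (distance of any of tester, coil, gauge, nutdriver, pulley, plug, bushing from where it was at the start of the episode above 0.03 m).
It also fails if it takes over 48 s, if anything falls off the work surface, if the arm or the gripper's body presses on something with over 40 N, if the wrist force passes 120 N, or if a joint passes its speed limit or range.

## Working session

There is one attempt and no reset: what is moved stays moved. The work goes in short steps, Python scripts to look and compute and a tool call to move; the robot and the scene stay as the last step left them, time stands still between calls to the robot, and variables do not carry over. Pictures are saved under pics/ and viewed, and the job is handed in when it is done.

Besides the shell and the picture viewer there is one more tool, called by a JSON object that holds its "op" and its "data", one argument or row to a line. drive_tool: Moves the arm, as the interface text tells. Its arguments: {"type":"object","properties":{"increments":{"type":"string"},"squeeze":{"type":"number"}},"required":["increments"]}

```bash
mkdir -p pics; ls
python3 - <<'E'
from bench import ctrl,get_image
import cv2,numpy as np
np.set_printoptions(precision=4,suppress=True)
print(ctrl.get_state(),ctrl.tcp_to_grasp)
for n in ["scene","top","wrist"]:
    r=get_image(n); cv2.imwrite(f"pics/{n}0.png",r["img"][:,:,::-1]); print(n,r["mtx"],r["camera_from_world"],[k for k in r])
E
```

```text
pics
{'time': 0.0, 'joint_positions': array([ 1.2421,  0.3219, -0.0701,  1.4517,  0.0226,  1.3708, -0.0569]), 'qd': array([-0.0003,  0.0008, -0.0008, -0.0001,  0.0005,  0.001 , -0.0003]), 'joint_torque': array([  0.0004, -49.1283,  -0.4035, -31.2525,  -0.0637,   0.0438,
         0.0002]), 'position': array([ 0.2182, -0.6116,  0.1854]), 'tool_rot': array([-1.3511,  0.9543, -0.9516]), 'ft_force': array([-0.327 , -0.8146, -0.5059]), 'torque': array([-0.0098, -0.0146,  0.066 ]), 'grip_width': 1.000959910602578} -0.0187
scene [[540.8008   0.     279.254 ]
 [  0.     540.8008 206.1963]
 [  0.       0.       1.    ]] [[-0.4576  0.8888  0.0246  0.2895]
 [-0.4675 -0.2641  0.8436  0.1269]
 [ 0.7563  0.3745  0.5364 -1.7795]
 [ 0.      0.      0.      1.    ]] ['img', 'mtx', 'camera_from_world']
top [[425.159    0.     285.9939]
 [  0.     425.159  206.7884]
 [  0.       0.       1.    ]] [[ 0.0346 -0.9994  0.0031 -0.0673]
 [ 0.9735  0.0344  0.2259 -0.5824]
 [-0.2259 -0.0048  0.9741 -1.0907]
 [ 0.      0.      0.      1.    ]] ['img', 'mtx', 'camera_from_world']
wrist [[313.6488   0.     278.0542]
 [  0.     313.6488 208.983 ]
 [  0.       0.       1.    ]] [[ 0.3371 -0.9415 -0.0028 -0.6487]
 [ 0.9136  0.3278 -0.2403  0.0295]
 [ 0.2272  0.0784  0.9707 -0.3885]
 [ 0.      0.      0.      1.    ]] ['img', 'mtx', 'camera_from_world']
```

View pics/scene0.png

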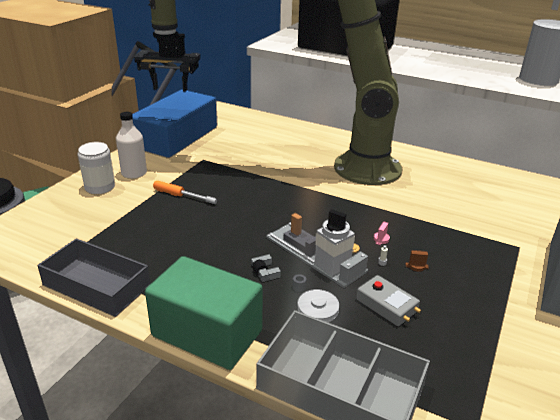

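View pics/top0.png

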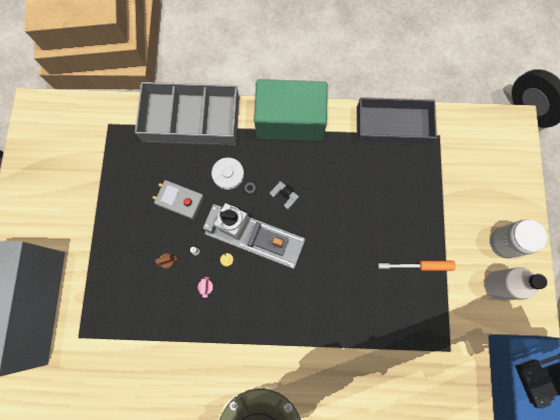

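View pics/wrist0.png

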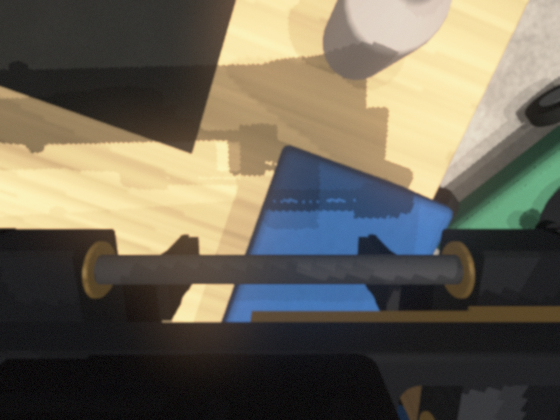

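Run:
```python
import cv2
a=cv2.imread("pics/top0.png")[150:310,140:340]; cv2.imwrite("pics/top0z.png",cv2.resize(a,None,fx=4,fy=3.75*4/3.75*0.9375,interpolation=cv2.INTER_CUBIC) if 0 else cv2.resize(a,(750,600),interpolation=cv2.INTER_CUBIC))
a=cv2.imread("pics/scene0.png")[195:295,250:380]; cv2.imwrite("pics/scene0z.png",cv2.resize(a,(780,600),interpolation=cv2.INTER_CUBIC))
```

```text
(no output)
```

View pics/top0z.png

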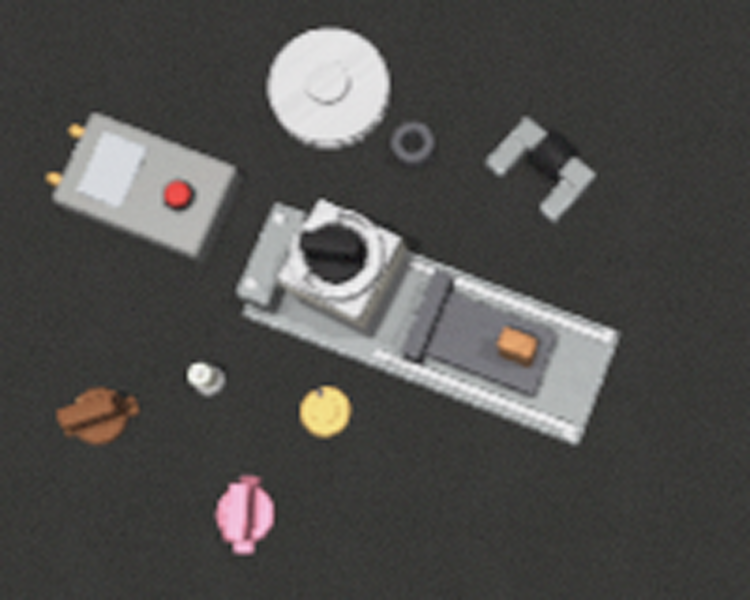

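View pics/scene0z.png

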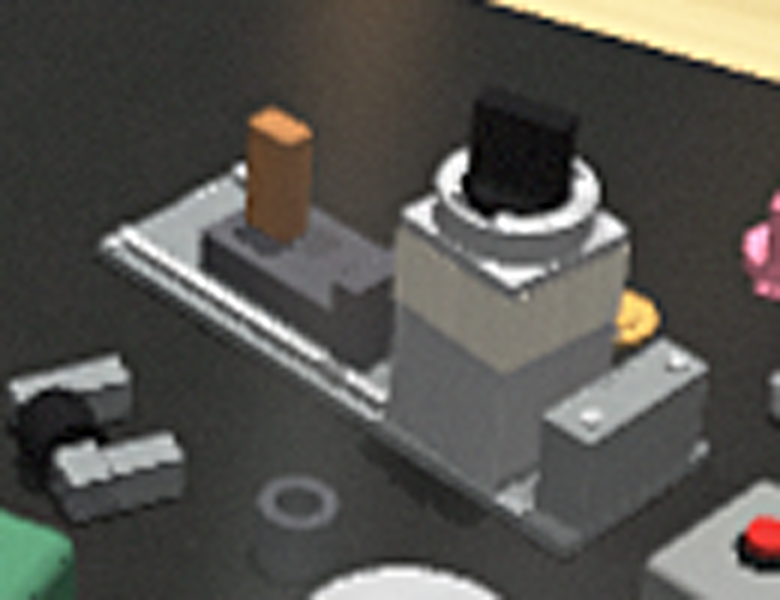

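```bash
cat > h.py <<'E'
from bench import ctrl,get_image
import cv2,numpy as np
np.set_printoptions(precision=4,suppress=True)
def ray(r,u,v):
    M=r["camera_from_world"];R=M[:3,:3];t=M[:3,3];K=r["mtx"]
    d=np.array([(u-K[0,2])/K[0,0],-(v-K[1,2])/K[1,1],-1.]);return -R.T@t,R.T@d
def onz(r,u,v,z):
    c,d=ray(r,u,v);return c+d*(z-c[2])/d[2]
def proj(r,p):
    q=r["camera_from_world"]@np.append(p,1);q=q[:3];K=r["mtx"]
    return K[0,0]*q[0]/-q[2]+K[0,2],K[1,1]*q[1]/q[2]+K[1,2]
def tri(ra,ua,rb,ub):
    a,d=ray(ra,*ua);b,e=ray(rb,*ub)
    s=np.linalg.lstsq(np.c_[d,-e],b-a,rcond=None)[0];p=a+d*s[0];q=b+e*s[1];return (p+q)/2,np.linalg.norm(p-q)
def yawof(st):
    from scipy.spatial.transform import Rotation as R
    return R.from_rotvec(st["tool_rot"]).as_matrix()
E
python3 - <<'E'
from h import *
r=get_image("top"); s=get_image("scene")
Z=lambda u,v:(140+(u+.5)/3.75-.5,150+(v+.5)/3.75-.5)
S=lambda u,v:(250+(u+.5)/6-.5,195+(v+.5)/6-.5)
for n,u,v,z in [("base far top",618,334,.011),("base far bot",577,440,.011),("base near bot",245,309,.011),
 ("fix a",278,205,.057),("fix b",240,290,.057),("fix inner bot",268,303,.057),("grip top c",518,341,.086),
 ("tin l",281,283,.111),("tin top",323,200,.111),("tin r",404,243,.111),("tin bot",362,318,.111),
 ("wing c",336,243,.159),("wingL",304,240,.159),("wingR",362,248,.159),("neck c",338,250,.127),
 ("jaw a",443,272,.056),("jaw b",410,358,.056)]:
    print(n,onz(r,*Z(u,v),z))
hsv=cv2.cvtColor(r["img"],cv2.COLOR_RGB2HSV)
print(tri(r,Z(516,338),s,S(281,124)),"griptop")
print(tri(r,Z(332,240),s,S(525,108)),"wingtop")
print(yawof(ctrl.get_state()))
E
```

```text
base far top [ 0.5072 -0.1016  0.011 ]
base far bot [ 0.4273 -0.0734  0.011 ]
base near bot [0.5163 0.1789 0.011 ]
fix a [0.5867 0.1517 0.057 ]
fix b [0.5226 0.1746 0.057 ]
fix inner bot [0.5138 0.1536 0.057 ]
grip top c [ 0.4881 -0.0286  0.086 ]
tin l [0.519  0.1359 0.111 ]
tin top [0.5788 0.1109 0.111 ]
tin r [0.5502 0.0526 0.111 ]
tin bot [0.4966 0.0786 0.111 ]
wing c [0.5385 0.0931 0.159 ]
wingL [0.5398 0.1144 0.159 ]
wingR [0.5357 0.0756 0.159 ]
neck c [0.5403 0.0959 0.127 ]
jaw a [0.5412 0.0285 0.056 ]
jaw b [0.4776 0.049  0.056 ]
(array([ 0.4902, -0.0269,  0.0855]), np.float64(0.0004407770741174175)) griptop
(array([0.5395, 0.0966, 0.1614]), np.float64(0.002289372376748168)) wingtop
[[ 0.3362 -0.0003  0.9418]
 [-0.9418  0.0008  0.3362]
 [-0.0008 -1.     -0.0001]]
```

{"op": "drive_tool", "data": {
  "increments": "-38 0 37.5 0 0;-38 0 37.5 0 0;-38 0 37.5 0 0;-38 0 37.5 0 0;-38 0 37.5 0 0;-38 0 37.5 0 0;-38 0 37.5 0 0;-38 0 37.5 0 0;-38 0 37.5 0 0;-38 0 37.5 0 0;-38 0 37.5 0 0;-38 0 37.5 0 0;0 0 0 -10.2 0;0 0 0 -10.2 0;0 0 0 -10.2 0;0 0 0 -10.2 0;0 0 0 -10.2 0;0 0 0 0 0"
}}

```text
time: 2.5
position: [0.4889, -0.0315, 0.1865]
tool_rot: [-1.555, 0.267, -0.267]
ft_force: [-0.3, 0.4, -0.5]
grip_width: 0.996
```

Run:
```python
from h import *
r=get_image("wrist"); cv2.imwrite("pics/w1.png",r["img"][:,:,::-1])
s=ctrl.get_state();print(s["position"],yawof(s),s["time"],s["joint_positions"],s["ft_force"])
np.save("w1.npy",r,allow_pickle=True)
print(proj(r,[.489,-.028,.086]))
```

```text
[ 0.4889 -0.0315  0.1865] [[ 0.9423  0.      0.3347]
 [-0.3347 -0.0002  0.9423]
 [ 0.0001 -1.     -0.0002]] 2.55 [ 0.6731  0.0041 -0.6583  1.8158  0.0028  1.3226 -0.3271] [ 0.3545  0.6771 -0.1129]
(np.float64(276.9703303516128), np.float64(197.71969423831558))
```

View pics/w1.png

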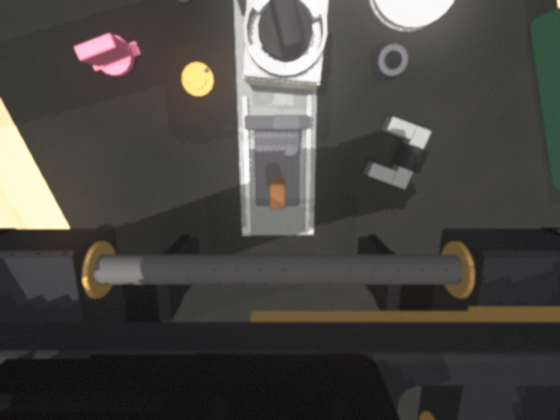

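Run:
```python
from h import *
r=np.load("w1.npy",allow_pickle=True).item()
M=r["camera_from_world"];print("cam",-M[:3,:3].T@M[:3,3])
a=r["img"][0:250,200:360][:,:,::-1];cv2.imwrite("pics/w1z.png",cv2.resize(a[90:250],(800,800*1)[:2] if 0 else (600,600),interpolation=cv2.INTER_CUBIC))
cv2.imwrite("pics/w1y.png",cv2.resize(a[0:120],(800,600),interpolation=cv2.INTER_CUBIC))
```

```text
cam [0.5109 0.0301 0.3833]
```

View pics/w1z.png

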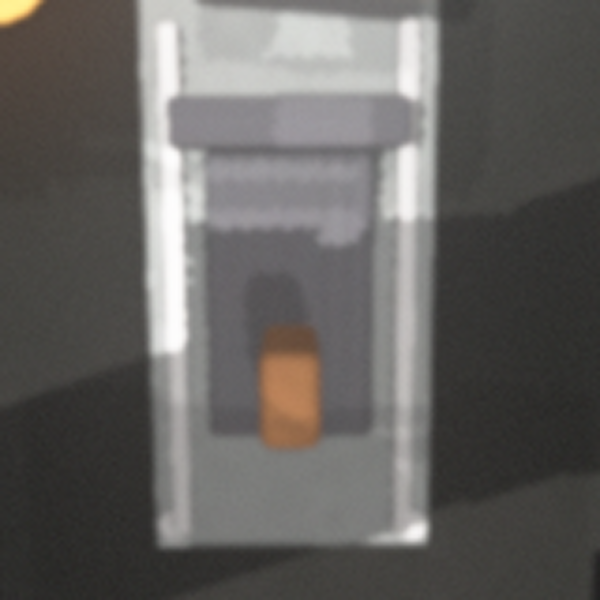

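View pics/w1y.png

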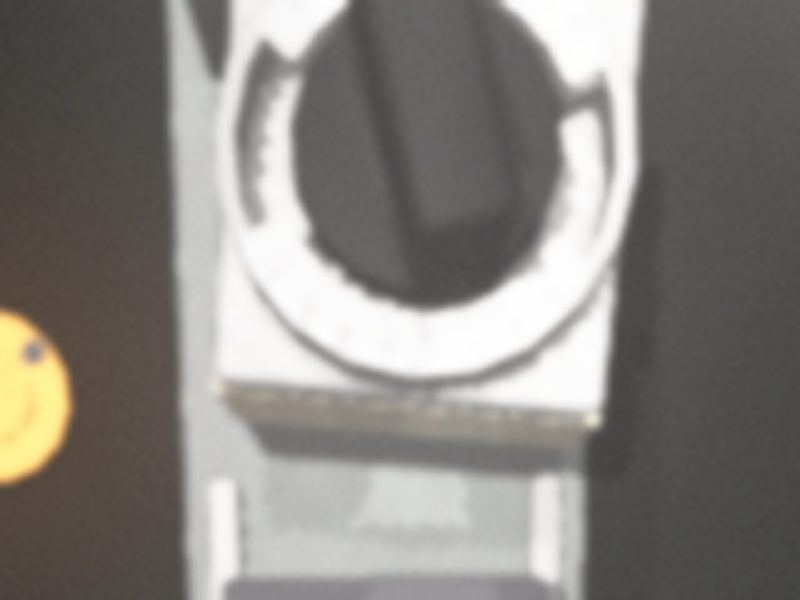

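{"op": "drive_tool", "data": {
  "increments": "0 46 5 0 0;0 46 0 0 0;0 46 0 0 0;0 0 0 0 0;0 0 0 0 255;0 0 0 0 255;0 0 0 0 255;0 0 0 0 255;0 0 0 0 255;0 0 0 0 255",
  "squeeze": 45
}}

```text
time: 3.8
position: [0.4906, -0.0268, 0.0485]
tool_rot: [-1.555, 0.265, -0.265]
ft_force: [1.0, -0.1, 0.3]
grip_width: 0.403
```

{"op": "drive_tool", "data": {
  "increments": "0 0 0 0 255;0 0 0 0 255;0 0 0 0 255;0 0 0 0 255"
}}

```text
time: 4.3
position: [0.4896, -0.0264, 0.0483]
tool_rot: [-1.555, 0.267, -0.263]
ft_force: [-5.1, 1.2, 3.3]
grip_width: 0.161
```

{"op": "drive_tool", "data": {
  "increments": "0 0 4 0 255;0 0 5 0 255;0 0 5 0 255;0 0 5 0 255;0 0 5 0 255;0 0 5 0 255;0 0 3 0 255;0 0 0 0 255"
}}

```text
time: 5.3
position: [0.4981, -0.0016, 0.0482]
tool_rot: [-1.562, 0.272, -0.263]
ft_force: [-10.2, -8.4, 10.4]
grip_width: 0.159
```

{"op": "drive_tool", "data": {
  "increments": "0 0 3 0 255;0 0 3 0 255;0 0 2 0 255;0 0 2 0 255;0 0 0 0 255"
}}

```text
time: 5.92
position: [0.501, 0.0069, 0.0482]
tool_rot: [-1.564, 0.273, -0.263]
ft_force: [-11.6, -9.9, 10.9]
grip_width: 0.156
```

Run:
```python
from h import *
for n in ["wrist","top"]:
    r=get_image(n); np.save(n+"2.npy",r,allow_pickle=True)
    a=r["img"][0:240,160:400] if n=="wrist" else r["img"][180:280,190:310]
    cv2.imwrite(f"pics/{n}2.png",cv2.resize(a[:,:,::-1],(600,600) if n=="wrist" else (720,600),interpolation=cv2.INTER_CUBIC))
s=ctrl.get_state();print(s["position"],yawof(s),s["time"],s["ft_force"],s["torque"])
```

```text
[0.5011 0.0069 0.0482] [[ 0.9425 -0.0077  0.3342]
 [-0.3342 -0.0081  0.9425]
 [-0.0046 -0.9999 -0.0102]] 6.025 [-11.3274  -9.1337  11.6698] [-2.3086  2.6017  0.0075]
```

View pics/wrist2.png

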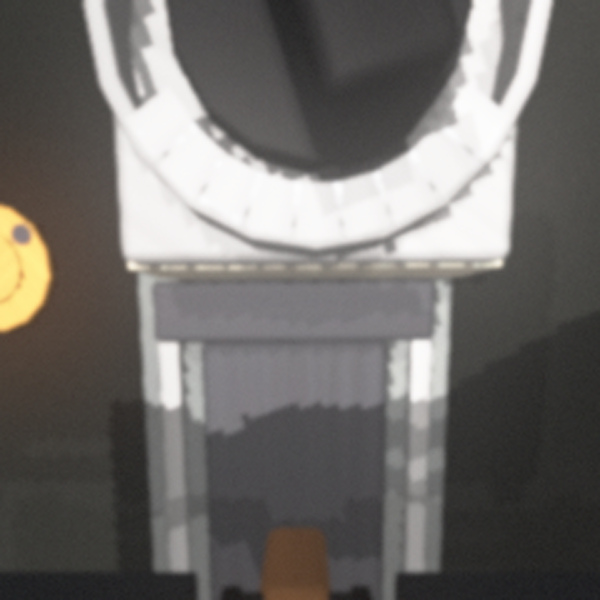

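View pics/top2.png

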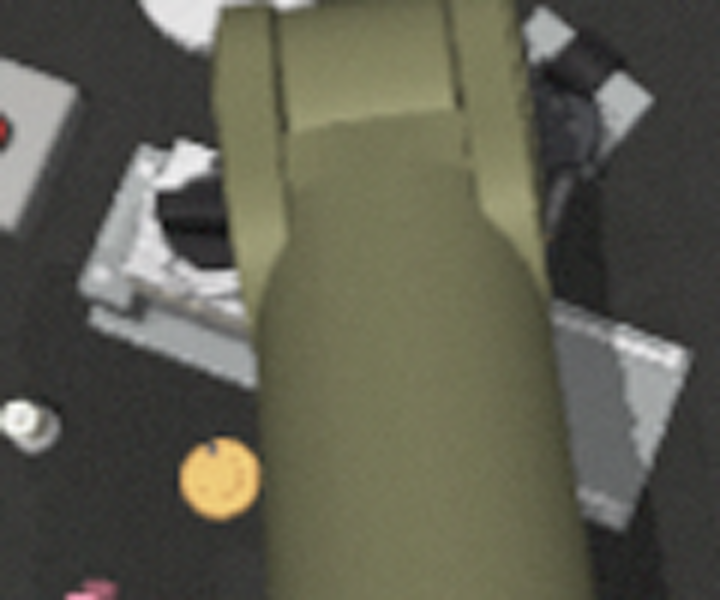

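{"op": "drive_tool", "data": {
  "increments": "0 0 2 0 255;0 0 2 0 255;0 0 0 0 255;0 0 0 0 255"
}}

```text
time: 6.52
position: [0.5022, 0.0102, 0.0482]
tool_rot: [-1.564, 0.273, -0.263]
ft_force: [-12.1, -10.9, 10.4]
grip_width: 0.159
```

{"op": "drive_tool", "data": {
  "increments": "0 0 2 0 255;0 0 2 0 255;0 0 0 0 255;0 0 0 0 255"
}}

```text
time: 7.02
position: [0.5021, 0.0102, 0.0482]
tool_rot: [-1.569, 0.277, -0.263]
ft_force: [-15.5, -17.4, 15.7]
grip_width: 0.158
```

{"op": "drive_tool", "data": {
  "increments": "0 0 2 0 255;0 0 2 0 255;0 0 2 0 255;0 0 0 0 255;0 0 0 0 255"
}}

```text
time: 7.65
position: [0.502, 0.0101, 0.0481]
tool_rot: [-1.577, 0.282, -0.262]
ft_force: [-20.9, -26.9, 21.0]
grip_width: 0.161
```

Run:
```python
from h import *
for n in ["scene"]:
    r=get_image(n); np.save(n+"3.npy",r,allow_pickle=True)
    a=r["img"][195:295,250:380]
    cv2.imwrite(f"pics/{n}3.png",cv2.resize(a[:,:,::-1],(780,600),interpolation=cv2.INTER_CUBIC))
s=ctrl.get_state();print(s["position"],yawof(s),s["time"],s["ft_force"],s["torque"])
```

```text
[0.5021 0.0101 0.0481] [[ 0.9408 -0.0162  0.3387]
 [-0.339  -0.0212  0.9406]
 [-0.0081 -0.9996 -0.0255]] 7.7 [-20.7502 -27.0741  21.034 ] [-6.2398  4.8618  0.0191]
```

View pics/scene3.png

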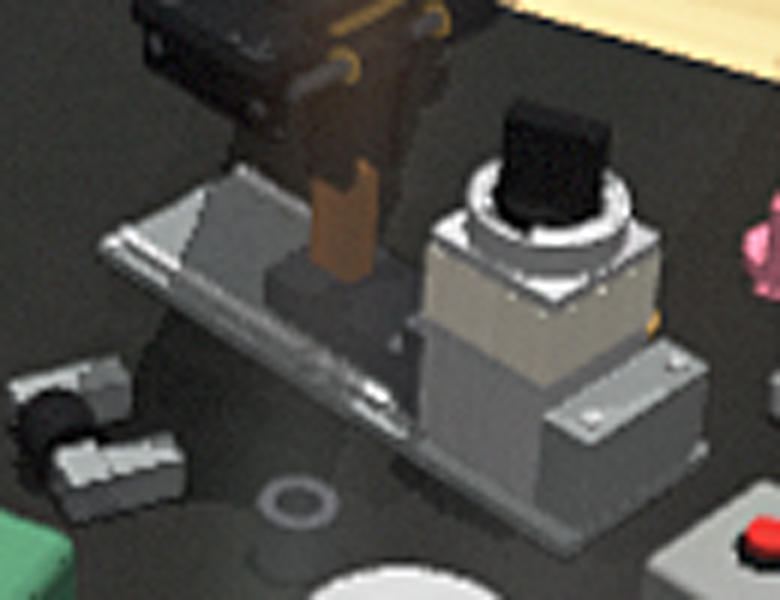

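{"op": "drive_tool", "data": {
  "increments": "0 0 -4 0 255;0 0 -4 0 255;0 0 -4 0 255;0 0 0 0 0;0 0 0 0 0;0 0 0 0 0;0 0 0 0 0;0 -30 0 0 0;0 -55 0 0 0;0 -58 0 0 0;0 -55 0 0 0;0 0 0 0 0;0 0 0 0 0"
}}

```text
time: 9.32
position: [0.505, 0.0148, 0.2459]
tool_rot: [-1.555, 0.265, -0.265]
ft_force: [0.0, -0.3, -0.3]
grip_width: 0.993
```

Run:
```python
from h import *
for n in ["wrist","top"]:
    r=get_image(n); np.save(n+"4.npy",r,allow_pickle=True)
    a=r["img"][0:220,180:400] if n=="wrist" else r["img"][180:280,190:310]
    cv2.imwrite(f"pics/{n}4.png",cv2.resize(a[:,:,::-1],(600,600) if n=="wrist" else (720,600),interpolation=cv2.INTER_CUBIC))
s=ctrl.get_state();print(s["position"],yawof(s),s["time"],s["ft_force"],s["torque"])
```

```text
[0.5043 0.0147 0.2449] [[ 0.9435 -0.0027  0.3313]
 [-0.3313  0.0002  0.9435]
 [-0.0027 -1.     -0.0007]] 9.425 [-0.5366  1.2387 -0.0032] [ 0.0442 -0.1098 -0.0011]
```

View pics/wrist4.png

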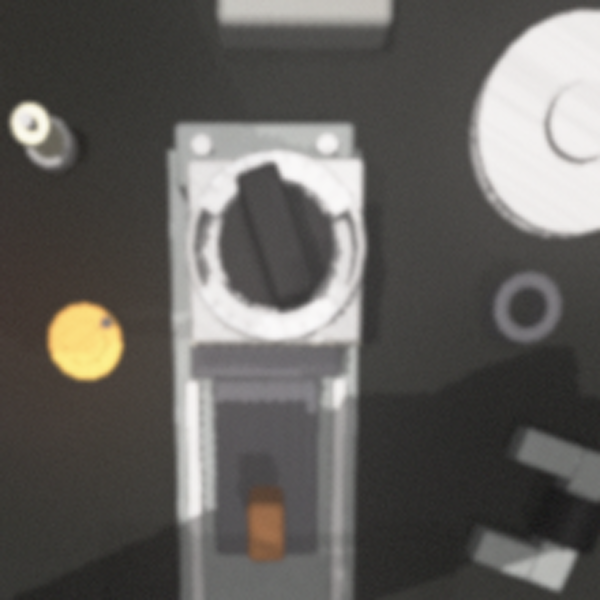

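View pics/top4.png

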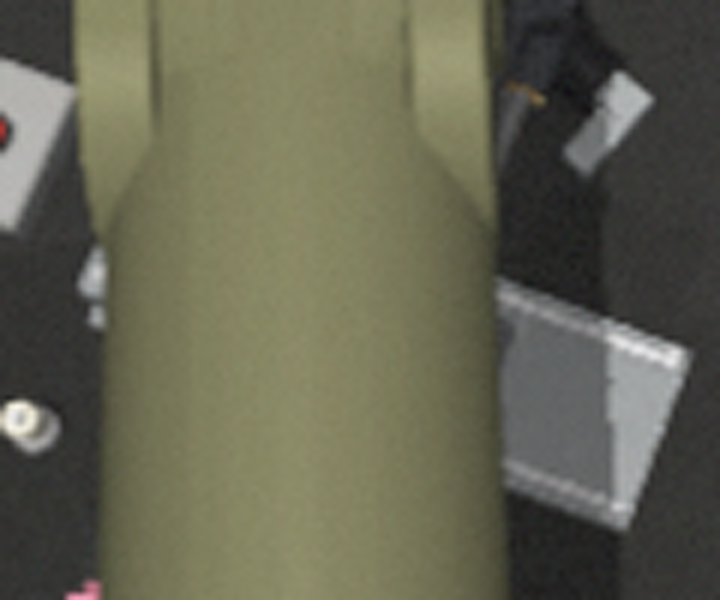

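Run:
```python
from h import *
r=np.load("wrist4.npy",allow_pickle=True).item()
a=r["img"][48:132,240:324]
b=cv2.resize(a[:,:,::-1],(588,588),interpolation=cv2.INTER_CUBIC)
b=np.clip(b.astype(float)*1.6,0,255).astype(np.uint8)
cv2.imwrite("pics/w4z.png",b)
M=r["camera_from_world"];print("cam",-M[:3,:3].T@M[:3,3])
```

```text
cam [0.527  0.0764 0.4427]
```

View pics/w4z.png

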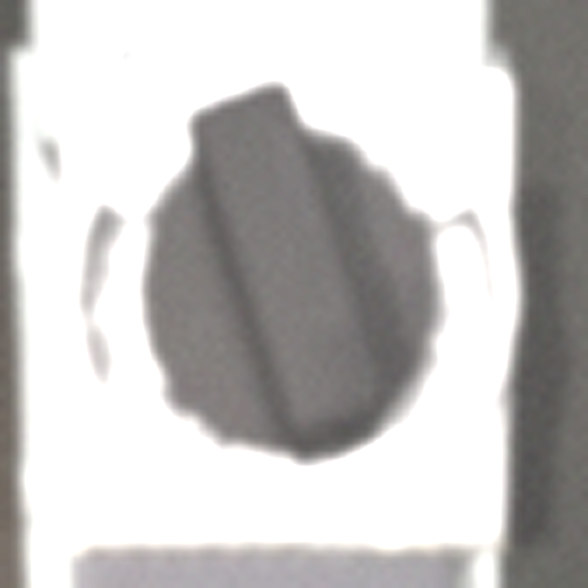

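Run:
```python
from h import *
r=np.load("wrist4.npy",allow_pickle=True).item()
f=lambda u,v,z:onz(r,240+(u+.5)/7-.5,48+(v+.5)/7-.5,z)
P=[f(*p,.164) for p in [(195,118),(285,88),(380,390),(300,428)]]
print(*P); c=np.mean(P,0);print("c",c)
d=(P[0]+P[1]-P[2]-P[3]);print("yaw",np.degrees(np.arctan2(d[1],d[0])),np.linalg.norm(d)/2, np.linalg.norm(P[0]-P[1]))
for e in (P[0]-P[3],P[1]-P[2],-(P[0]-P[1]),P[2]-P[3]): print(np.degrees(np.arctan2(e[1],e[0])),np.linalg.norm(e))
# disc: centre from extents z=.130
print("disc", f((150+437)/2,300,.130))
g=lambda u,v,z:onz(r,180+(u+.5)/2.727-.5,(v+.5)/2.727-.5,z)
print("neck", g((188+366)/2,(150+340)/2,.127), np.linalg.norm(g(188,245,.127)-g(366,245,.127)))
print("tin", g(188,342,.111),g(360,342,.111),g(362,160,.111))
```

```text
[0.5361 0.13   0.164 ] [0.5471 0.1296 0.164 ] [0.5469 0.0941 0.164 ] [0.5363 0.0931 0.164 ]
c [0.5416 0.1117 0.164 ]
yaw 90.03266039935491 0.03621498548044027 0.011046295236133454
90.41483004392883 0.03690261559603443
89.63571547401791 0.03552902891163087
-2.210206188057515 0.011046295236133454
5.133480505425413 0.010587475450921636
disc [0.542  0.1109 0.13  ]
neck [0.5422 0.1121 0.127 ] 0.06184947542789219
tin [0.5003 0.0926 0.111 ] [0.5611 0.0713 0.111 ] [0.581  0.1309 0.111 ]
```

{"op": "drive_tool", "data": {
  "increments": "1 0 34.5 0 0;1 0 35 0 0;1 0 35 0 0;0 0 0 -9.7 0;0 0 0 -9.7 0;0 0 0 0 0;0 40 0 0 0;0 40 0 0 0;0 0 0 0 0"
}}

```text
time: 10.55
position: [0.5399, 0.1113, 0.1632]
tool_rot: [-1.572, 0.007, 0.004]
ft_force: [0.5, -0.1, 0.8]
grip_width: 1.0
```

Run:
```python
from h import *
s=ctrl.get_state();print(s["position"],yawof(s),s["time"],s["ft_force"],s["torque"],s["joint_positions"])
r=get_image("scene"); np.save("scene5.npy",r,allow_pickle=True)
a=r["img"][175:275,270:400]
cv2.imwrite("pics/scene5.png",cv2.resize(a[:,:,::-1],(780,600),interpolation=cv2.INTER_CUBIC))
```

```text
[0.5399 0.1113 0.1632] [[ 1.     -0.0072  0.0019]
 [-0.0019 -0.0009  1.    ]
 [-0.0072 -1.     -0.0009]] 10.55 [ 0.4538 -0.1055  0.784 ] [-0.0254 -0.0433 -0.0047] [ 0.4835  0.2107 -0.8267  1.7015  0.1585  1.3065 -0.3767]
```

View pics/scene5.png

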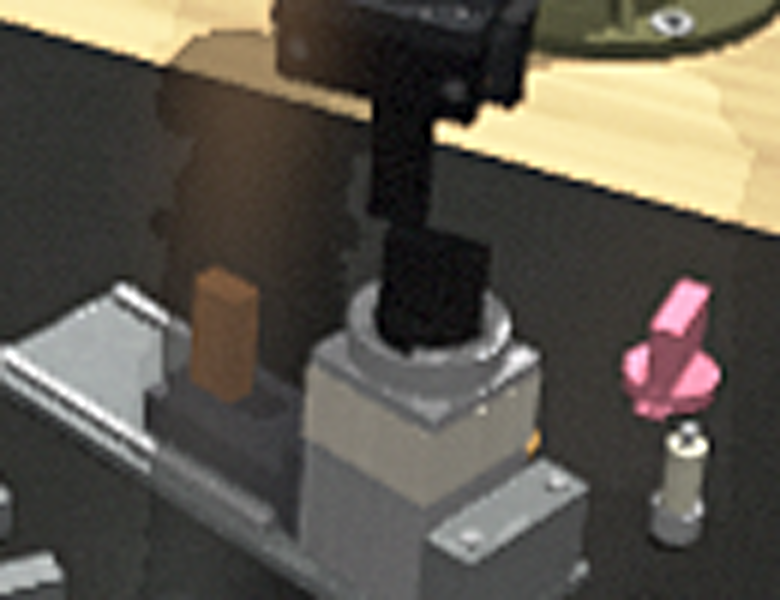

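{"op": "drive_tool", "data": {
  "increments": "2 14 0.5 0 0;0 13 0 0 0;0 0 0 0 255;0 0 0 0 255;0 0 0 0 255;0 0 0 0 255;0 0 0 0 255;0 0 0 0 255;0 0 0 0 255;0 0 0 0 255;0 0 0 0 255;0 0 0 0 255;0 0 0 0 255",
  "squeeze": 60
}}

```text
time: 12.22
position: [0.5447, 0.1128, 0.1395]
tool_rot: [-1.571, -0.001, 0.001]
ft_force: [0.2, -0.0, 0.2]
grip_width: 0.005
```

Run:
```python
from h import *
s=ctrl.get_state();print(s["position"],s["ft_force"],s["torque"],s["grip_width"])
for n in ["scene","wrist"]:
    r=get_image(n); np.save(n+"6.npy",r,allow_pickle=True)
    a=r["img"][175:275,270:400] if n=="scene" else r["img"]
    cv2.imwrite(f"pics/{n}6.png",cv2.resize(a[:,:,::-1],(780,600),interpolation=cv2.INTER_CUBIC))
```

```text
[0.5447 0.1128 0.1395] [ 0.2238 -0.0389  0.1702] [ 0.0174 -0.0004 -0.0216] 0.00477811419556213
```

View pics/scene6.png

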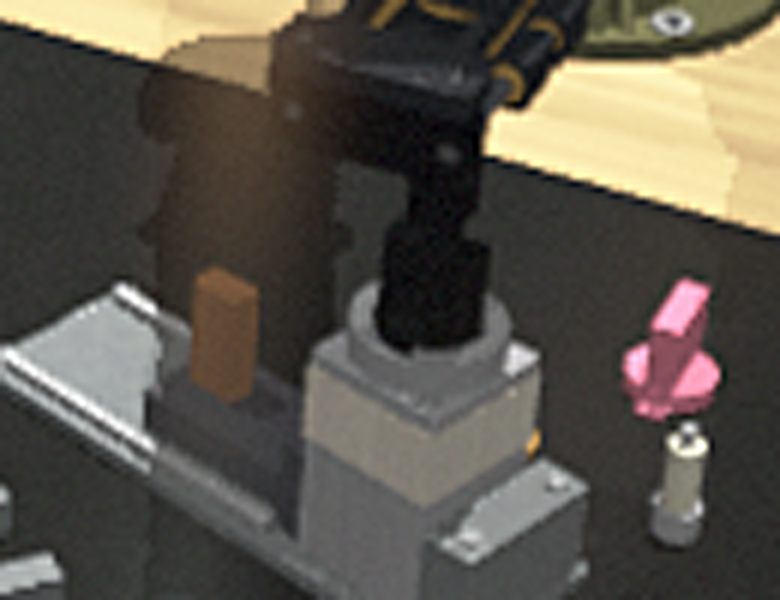

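View pics/wrist6.png

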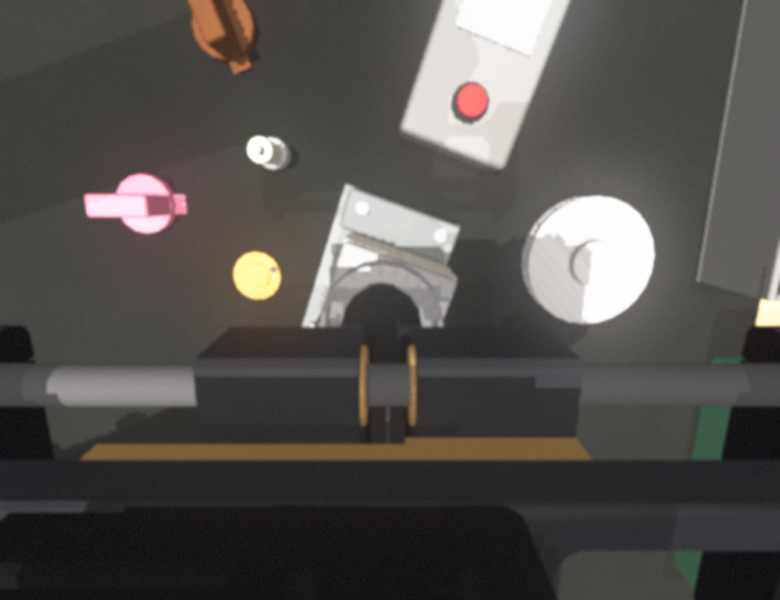

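Run:
```python
from h import *
s=ctrl.get_state()
r=np.load("scene6.npy",allow_pickle=True).item()
w=np.load("wrist6.npy",allow_pickle=True).item()
z=lambda p:((p[0]-270)*6,(p[1]-175)*6)
print("tcp in scene zoom",z(proj(r,s["position"])),"wrist",proj(w,s["position"]))
for q in ([.542,.112,.164],[.542,.132,.164],[.542,.092,.164],[.542,.112,.13],[.542,.112,.127]): print(q,z(proj(r,q)),proj(w,q))
a=r["img"][205:240,320:362];b=np.clip(cv2.resize(a[:,:,::-1],(720,600),interpolation=cv2.INTER_CUBIC).astype(float)*3,0,255);cv2.imwrite("pics/s6z.png",b)
a=w["img"][180:320,220:340];b=np.clip(cv2.resize(a[:,:,::-1],(514,600),interpolation=cv2.INTER_CUBIC).astype(float)*3,0,255);cv2.imwrite("pics/w6z.png",b)
```

```text
tcp in scene zoom (np.float64(428.9879781696517), np.float64(290.55675150821247)) wrist (np.float64(277.7348270348474), np.float64(233.83273645363985))
[0.542, 0.112, 0.164] (np.float64(435.13064455829965), np.float64(233.5113633556457)) (np.float64(273.00857719665805), np.float64(248.42481977037835))
[0.542, 0.132, 0.164] (np.float64(484.24887131989976), np.float64(247.70200015031105)) (np.float64(272.93398443012705), np.float64(215.31985924939355))
[0.542, 0.092, 0.164] (np.float64(386.6024365535153), np.float64(219.49118755747855)) (np.float64(273.0793739868428), np.float64(279.84509083779784))
[0.542, 0.112, 0.13] (np.float64(427.4675652967561), np.float64(306.8250378639317)) (np.float64(273.82250080172184), np.float64(230.60451901409544))
[0.542, 0.112, 0.127] (np.float64(426.80206572434315), np.float64(313.1919587024168)) (np.float64(273.8825362507203), np.float64(229.29008391166542))[ WARN:0@0.054] global loadsave.cpp:1063 imwrite_ Unsupported depth image for selected encoder is fallbacked to CV_8U.
```

View pics/s6z.png

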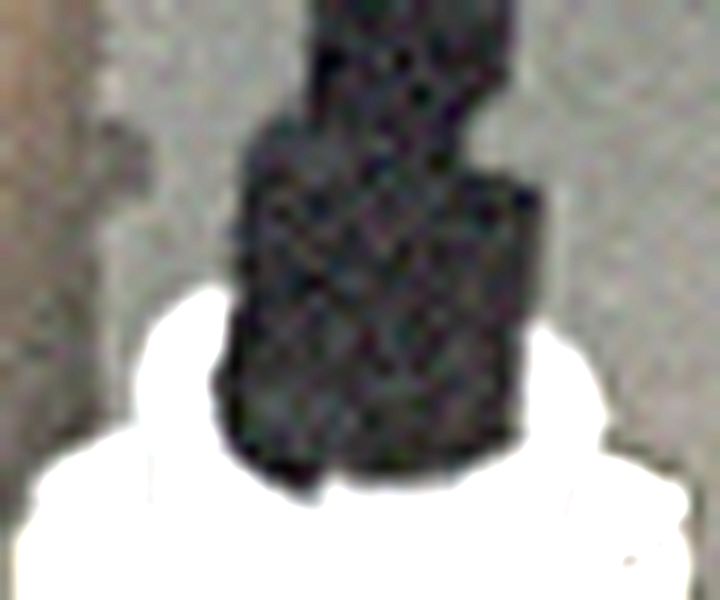

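View pics/w6z.png

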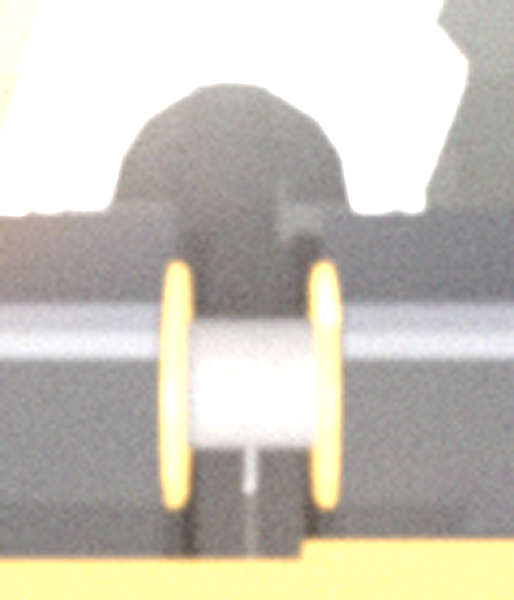

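Run:
```python
from h import *
w=np.load("wrist2.npy",allow_pickle=True).item()
a=w["img"][180:320,220:340];b=np.clip(cv2.resize(a[:,:,::-1],(514,600),interpolation=cv2.INTER_CUBIC).astype(float)*3,0,255).astype(np.uint8);cv2.imwrite("pics/w2z.png",b)
```

View pics/w2z.png

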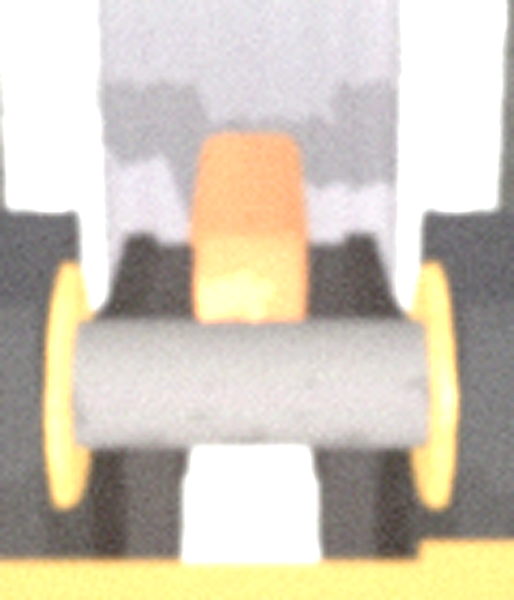

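{"op": "drive_tool", "data": {
  "increments": "0 0 0 0 0;0 0 0 0 0;0 0 0 0 0;0 0 0 0 0;0 -20 0 0 0;0 -40 0 0 0;0 -40 0 0 0;0 0 -45 0 0;0 0 -45 0 0;0 0 0 0 0"
}}

```text
time: 13.58
position: [0.5454, 0.0178, 0.2408]
tool_rot: [-1.573, 0.004, -0.006]
ft_force: [1.0, 0.9, 0.4]
grip_width: 0.984
```

Run:
```python
from h import *
s=ctrl.get_state();print(s["position"],yawof(s),s["ft_force"],s["torque"],s["grip_width"])
for n in ["scene","wrist"]:
    r=get_image(n); np.save(n+"7.npy",r,allow_pickle=True)
    a=r["img"][175:275,270:400] if n=="scene" else r["img"][0:220,180:400]
    cv2.imwrite(f"pics/{n}7.png",cv2.resize(a[:,:,::-1],(780,600) if n=="scene" else (600,600),interpolation=cv2.INTER_CUBIC))
```

```text
[0.5454 0.0178 0.2408] [[ 1.      0.0012  0.0069]
 [-0.0069 -0.0022  1.    ]
 [ 0.0012 -1.     -0.0022]] [0.9554 0.8615 0.3953] [ 0.0125 -0.1402 -0.0101] 0.98372204510547
```

View pics/scene7.png

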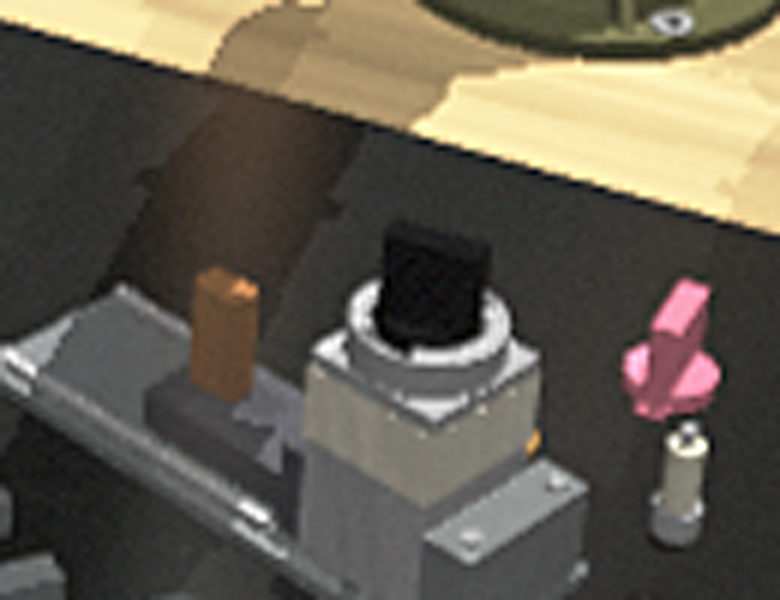

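View pics/wrist7.png

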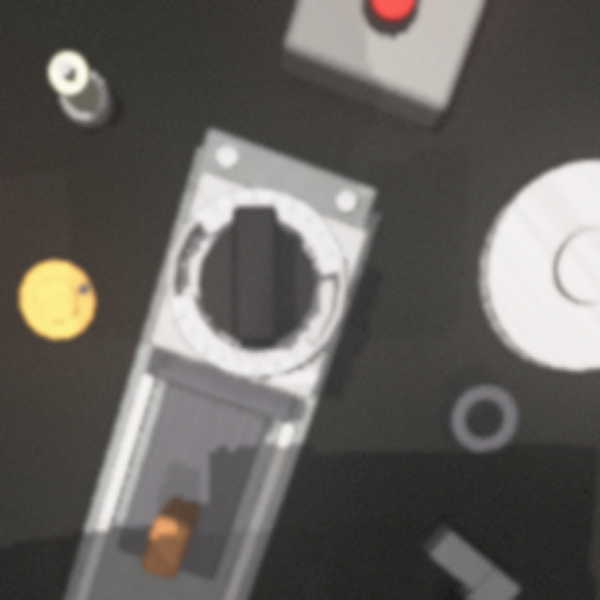

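Run:
```python
from h import *
r=np.load("wrist7.npy",allow_pickle=True).item();s=np.load("scene7.npy",allow_pickle=True).item()
f=lambda u,v:(180+(u+.5)/2.727-.5,(v+.5)/2.727-.5)
g=lambda u,v:(270+(u+.5)/6-.5,175+(v+.5)/6-.5)
for z in (.150,.164): print(onz(r,*f(254,276),z),onz(r,*f(254,207),z),onz(r,*f(254,345),z))
print("L far end",tri(r,f(255,209),s,g(488,243)))
print("near end",tri(r,f(255,340),s,g(393,226)))
M=r["camera_from_world"];print("cam",-M[:3,:3].T@M[:3,3])
# fingers in the wrist image: where would tip centre project
w=np.load("wrist6.npy",allow_pickle=True).item();print(proj(w,[.5447,.1128,.1395]),proj(w,[.5447,.1128,.158]),proj(w,[.5447,.1128,.2]))
```

```text
[0.5411 0.1124 0.15  ] [0.5413 0.1329 0.15  ] [0.541  0.0911 0.15  ]
[0.5413 0.1111 0.164 ] [0.5415 0.1306 0.164 ] [0.5412 0.0908 0.164 ]
L far end (array([0.5413, 0.1308, 0.1664]), np.float64(0.0023261506972600686))
near end (array([0.5413, 0.0929, 0.1621]), np.float64(0.001117406173170872))
cam [0.5455 0.0863 0.4375]
(np.float64(277.71663410713944), np.float64(233.86418986555174)) (np.float64(277.6576701560267), np.float64(243.58135305600405)) (np.float64(277.4706458996618), np.float64(274.4026461574784))
```

Run:
```python
from h import *
s=np.load("scene5.npy",allow_pickle=True).item()
z=lambda p:((p[0]-270)*6,(p[1]-175)*6)
for x in (.4965,.4815,.5834,.5984): 
  for h in (.1632,.18): print(x,h,z(proj(s,[x,.1113,h])))
a=s["img"][175:235,310:370];b=np.clip(cv2.resize(a[:,:,::-1],(600,600),interpolation=cv2.INTER_CUBIC).astype(float)*3,0,255).astype(np.uint8);cv2.imwrite("pics/s5z.png",b)
s=np.load("scene6.npy",allow_pickle=True).item()
a=s["img"][175:235,310:370];b=np.clip(cv2.resize(a[:,:,::-1],(600,600),interpolation=cv2.INTER_CUBIC).astype(float)*5,0,255).astype(np.uint8);cv2.imwrite("pics/s6y.png",b)
```

```text
0.4965 0.1632 (np.float64(476.0426628709556), np.float64(179.33496875522974))
0.4965 0.18 (np.float64(480.09690455043744), np.float64(142.9484345377905))
0.4815 0.1632 (np.float64(489.651426573177), np.float64(161.71067705039076))
0.4815 0.18 (np.float64(493.76568156336043), np.float64(125.52299620352909))
0.5834 0.1632 (np.float64(392.1772627533363), np.float64(287.9464714573232))
0.5834 0.18 (np.float64(395.8237631217769), np.float64(250.38280323158403))
0.5984 0.1632 (np.float64(376.76961458869846), np.float64(307.90044315386916))
0.5984 0.18 (np.float64(380.33410949967356), np.float64(270.1295591963531))
```

View pics/s5z.png

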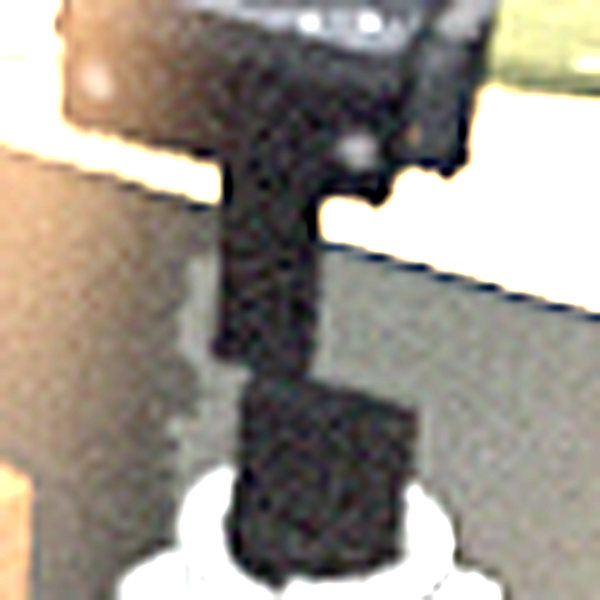

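View pics/s6y.png

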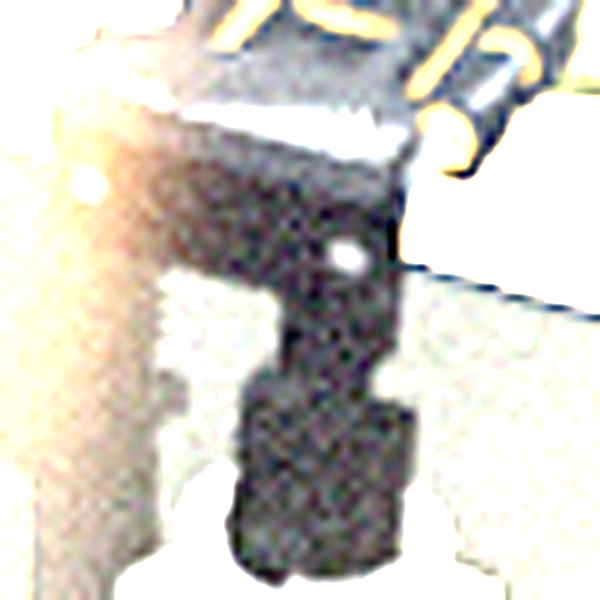

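Run:
```python
from h import *
def mk(name,c0,r0,w,h,k,pts,g=3):
    s=np.load(name+".npy",allow_pickle=True).item()
    b=np.clip(cv2.resize(s["img"][r0:r0+h,c0:c0+w][:,:,::-1],(w*k,h*k),interpolation=cv2.INTER_CUBIC).astype(float)*g,0,255).astype(np.uint8)
    for p,c in pts:
        u,v=proj(s,p);q=(int((u-c0+.5)*k),int((v-r0+.5)*k));cv2.circle(b,q,3,c,-1);print(p,q)
    cv2.imwrite(f"pics/{name}m.png",b)
# near finger (+tool x) inner face line, going up from TCP
tx=np.array([.9408,-.339,-.008])
P=np.array([.5021,.0101,.0481])
mk("scene3",280,195,80,60,10,[(P+tx*.008+[0,0,h],c) for h,c in [(0,(0,0,255)),(.02,(0,255,0)),(.03,(255,0,0))]])
Q=np.array([.5454,.0178,.2408])
mk("scene7",230,120,120,90,6,[(Q+np.array([sx*.0435,0,h]),c) for sx in(-1,1) for h,c in [(0,(0,0,255)),(.02,(0,255,0)),(.03,(255,0,0))]])
```

```text
[0.5096 0.0074 0.048 ] (251, 405)
[0.5096 0.0074 0.068 ] (255, 340)
[0.5096 0.0074 0.078 ] (257, 307)
[0.5019 0.0178 0.2408] (507, 287)
[0.5019 0.0178 0.2608] (510, 241)
[0.5019 0.0178 0.2708] (512, 218)
[0.5889 0.0178 0.2408] (411, 384)
[0.5889 0.0178 0.2608] (413, 337)
[0.5889 0.0178 0.2708] (415, 313)
```

View pics/scene3m.png

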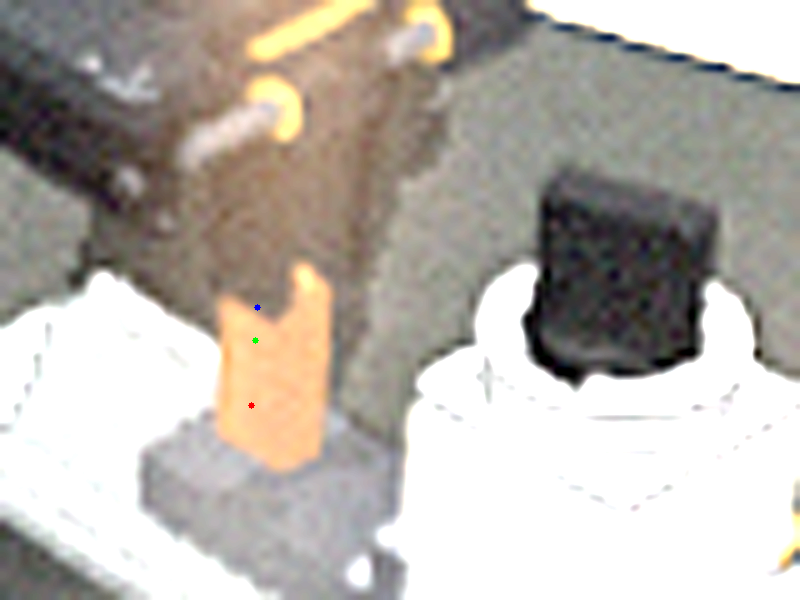

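View pics/scene7m.png

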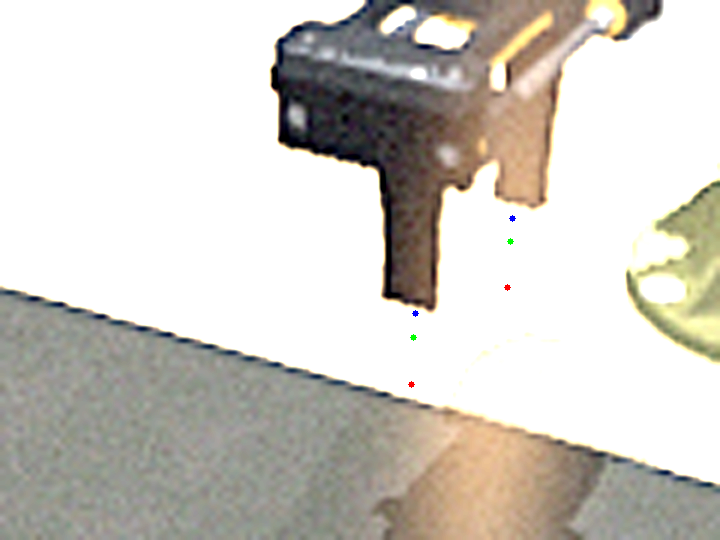

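{"op": "drive_tool", "data": {
  "increments": "-2 0 47 0 0;-2 0 47 0 0;0 0 0 0 0;0 45 0 0 0;0 45 0 0 0;0 35 0 0 0;0 0 0 0 0;0 0 0 0 0"
}}

```text
time: 14.68
position: [0.5417, 0.1175, 0.1163]
tool_rot: [-1.57, -0.003, -0.001]
ft_force: [0.3, -0.4, -0.2]
grip_width: 0.997
```

Run:
```python
from h import *
st=ctrl.get_state();print(st["position"],yawof(st),st["ft_force"],st["time"],st["joint_positions"])
s=get_image("scene");c0,r0,w,h,k=310,175,80,60,10
b=np.clip(cv2.resize(s["img"][r0:r0+h,c0:c0+w][:,:,::-1],(w*k,h*k),interpolation=cv2.INTER_CUBIC).astype(float)*2.5,0,255).astype(np.uint8)
for d in (-.0435,.0435):
    u,v=proj(s,st["position"]+np.array([d,0,.031]));cv2.circle(b,(int((u-c0+.5)*k),int((v-r0+.5)*k)),3,(0,0,255),-1)
cv2.imwrite("pics/s8.png",b)
```

```text
[0.5417 0.1175 0.1163] [[ 1.      0.0021 -0.0013]
 [ 0.0013  0.0005  1.    ]
 [ 0.0021 -1.      0.0005]] [ 0.2624 -0.4024 -0.2016] 14.675 [ 0.4668  0.2527 -0.8283  1.7619  0.1984  1.2112 -0.4143]
```

View pics/s8.png

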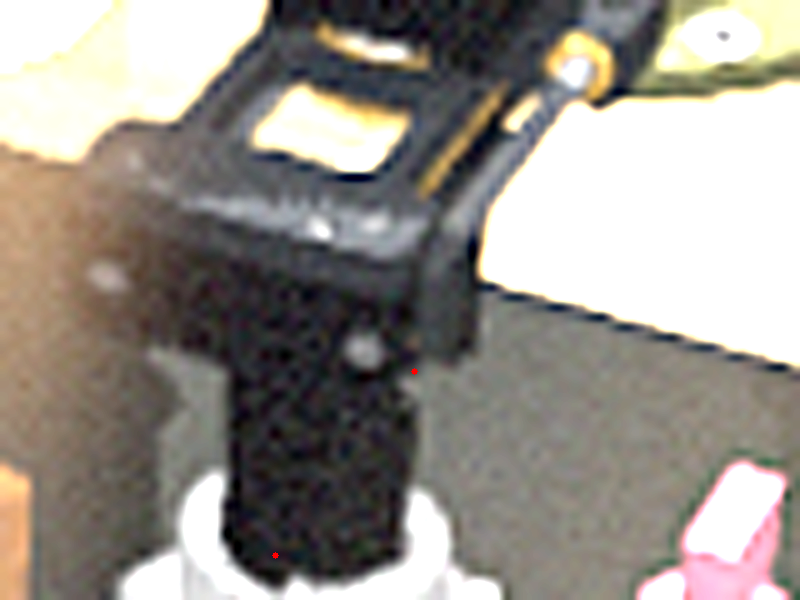

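{"op": "drive_tool", "data": {
  "increments": "0 5 -6 0 0;0 5 0 0 0;0 0 0 0 255;0 0 0 0 255;0 0 0 0 255;0 0 0 0 255;0 0 0 0 255;0 0 0 0 255;0 0 0 0 255;0 0 0 0 255;0 0 0 0 255;0 0 0 0 255",
  "squeeze": 60
}}

```text
time: 16.23
position: [0.5412, 0.1109, 0.1046]
tool_rot: [-1.571, -0.001, -0.0]
ft_force: [2.5, 1.2, -1.2]
grip_width: 0.157
```

{"op": "drive_tool", "data": {
  "increments": "0 0 0 0 255;0 0 0 0 255;0 0 0 -5 255;0 0 0 -5 255;0 0 0 -5 255;0 0 0 -5 255;0 0 0 0 255"
}}

```text
time: 17.1
position: [0.5408, 0.1107, 0.1046]
tool_rot: [-1.553, -0.273, 0.273]
ft_force: [2.2, 0.0, 0.5]
grip_width: 0.156
```

Run:
```python
from h import *
st=ctrl.get_state();R=yawof(st);print(st["position"],R,np.degrees(np.arctan2(R[1,0],R[0,0])),st["ft_force"],st["torque"],st["time"],st["joint_positions"],st["grip_width"])
s=get_image("scene");c0,r0,w,h,k=310,175,80,60,10
b=np.clip(cv2.resize(s["img"][r0:r0+h,c0:c0+w][:,:,::-1],(w*k,h*k),interpolation=cv2.INTER_CUBIC).astype(float)*2.5,0,255).astype(np.uint8)
cv2.imwrite("pics/s9.png",b)
```

```text
[0.5408 0.1107 0.1046] [[ 0.9399  0.     -0.3415]
 [ 0.3415  0.      0.9399]
 [ 0.     -1.     -0.    ]] 19.96538221372634 [2.1645 0.0039 0.5147] [ 0.0805 -0.5568 -0.0305] 17.1 [ 0.5152  0.2736 -0.8749  1.7775  0.2249  1.1948 -0.0763] 0.15588473919281917
```

View pics/s9.png

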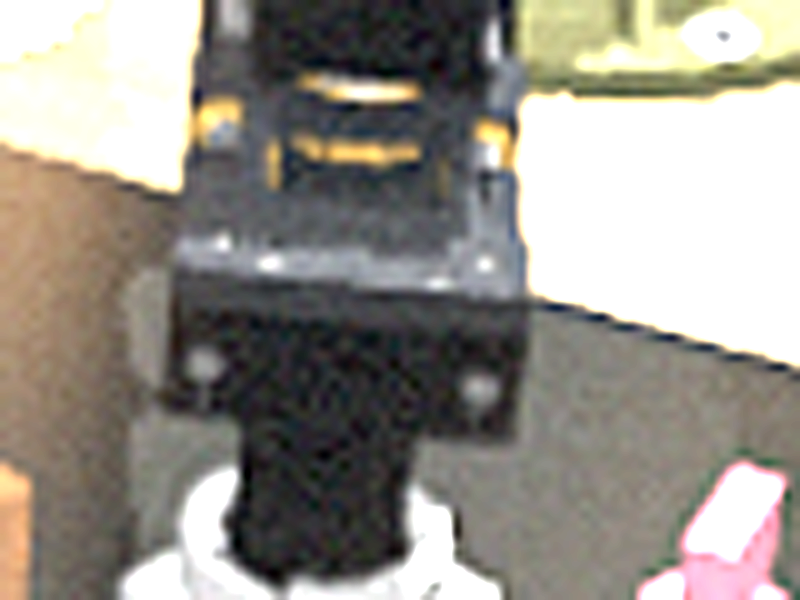

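{"op": "drive_tool", "data": {
  "increments": "0 0 0 -5 255;0 0 0 -5 255;0 0 0 -5 255;0 0 0 -5 255;0 0 0 -5 255;0 0 0 -5 255;0 0 0 -5 255;0 0 0 -5 255;0 0 0 -5 255;0 0 0 -5 255;0 0 0 0 255;0 0 0 0 255"
}}

```text
time: 18.65
position: [0.5413, 0.1106, 0.1059]
tool_rot: [-1.356, -0.948, 0.948]
ft_force: [0.4, -0.8, 7.4]
grip_width: 0.159
```

Run:
```python
from h import *
st=ctrl.get_state();R=yawof(st);print(st["position"],np.degrees(np.arctan2(R[1,0],R[0,0])),st["ft_force"],st["torque"],st["time"],st["joint_positions"],st["grip_width"])
s=get_image("scene");c0,r0,w,h,k=310,195,80,60,10
b=np.clip(cv2.resize(s["img"][r0:r0+h,c0:c0+w][:,:,::-1],(w*k,h*k),interpolation=cv2.INTER_CUBIC).astype(float)*1.6,0,255).astype(np.uint8)
cv2.imwrite("pics/s10.png",b)
s=get_image("wrist");cv2.imwrite("pics/w10.png",s["img"][:,:,::-1])
```

```text
[0.5413 0.1106 0.1059] 69.9564152383793 [ 0.3999 -0.822   7.4116] [-0.1621 -0.0008  0.07  ] 18.65 [ 0.6278  0.3197 -1.022   1.7728  0.2921  1.2117  0.745 ] 0.158910735038834
```

View pics/s10.png

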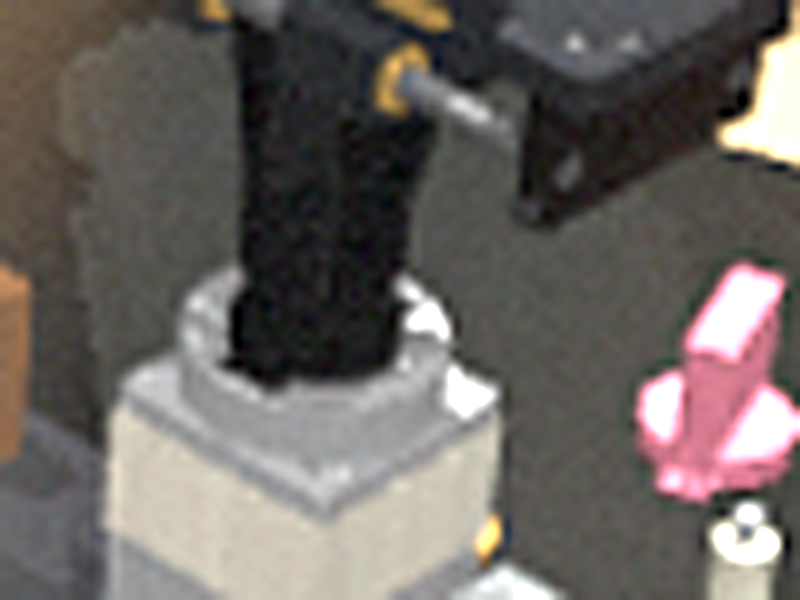

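View pics/w10.png

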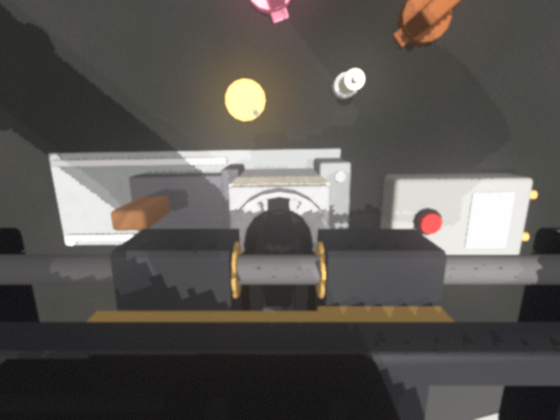

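{"op": "drive_tool", "data": {
  "increments": "0 -2 0 0 255;0 -2 0 0 255;0 -2 0 0 255;0 -2 0 0 255;0 0 0 0 255"
}}

```text
time: 19.38
position: [0.5403, 0.1111, 0.1126]
tool_rot: [-1.354, -0.949, 0.949]
ft_force: [0.1, -0.1, -0.2]
grip_width: 0.155
```

{"op": "drive_tool", "data": {
  "increments": "0 -4 0 0 255;0 -4 0 0 255;0 -4 0 0 255;0 -5 0 0 255;0 -5 0 0 255;0 -4 0 0 255;0 0 0 0 255;0 0 0 0 255;0 0 0 0 255"
}}

```text
time: 20.5
position: [0.5405, 0.1108, 0.1383]
tool_rot: [-1.354, -0.949, 0.949]
ft_force: [0.9, 0.5, -1.2]
grip_width: 0.155
```

Run:
```python
from h import *
st=ctrl.get_state();R=yawof(st);print(st["position"],R,np.degrees(np.arctan2(R[1,0],R[0,0])),st["ft_force"],st["torque"],st["time"],st["grip_width"],st["qd"])
s=get_image("scene");c0,r0,w,h,k=290,185,100,75,8
b=np.clip(cv2.resize(s["img"][r0:r0+h,c0:c0+w][:,:,::-1],(w*k,h*k),interpolation=cv2.INTER_CUBIC).astype(float)*1.6,0,255).astype(np.uint8)
cv2.imwrite("pics/s11.png",b)
s=get_image("wrist");cv2.imwrite("pics/w11.png",s["img"][:,:,::-1])
```

```text
[0.5405 0.1108 0.1383] [[ 0.3413 -0.0004 -0.9399]
 [ 0.9399 -0.0001  0.3413]
 [-0.0003 -1.      0.0003]] 70.04176238767877 [ 0.9286  0.5297 -1.2331] [ 0.0744 -0.1572 -0.0003] 20.5 0.15547268301341013 [-0.0009 -0.001   0.0007 -0.0007  0.0007  0.0009 -0.0008]
```

View pics/s11.png

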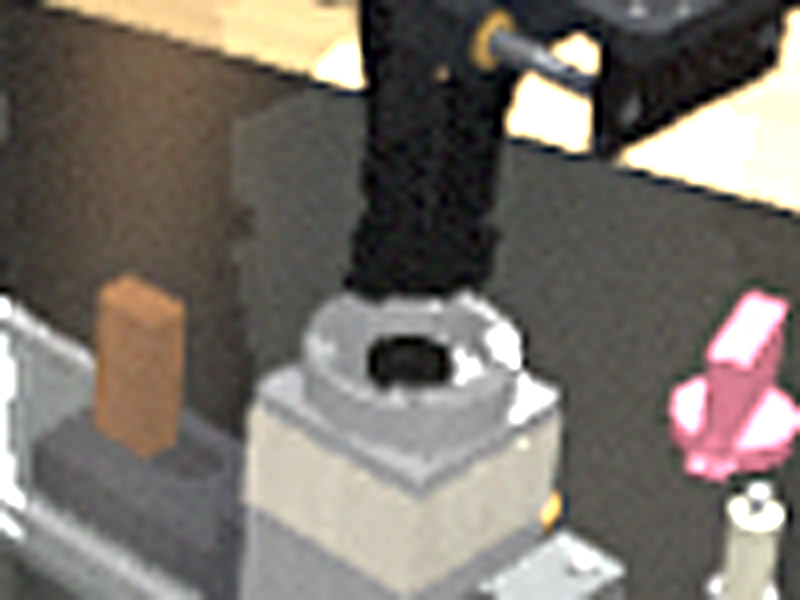

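View pics/w11.png

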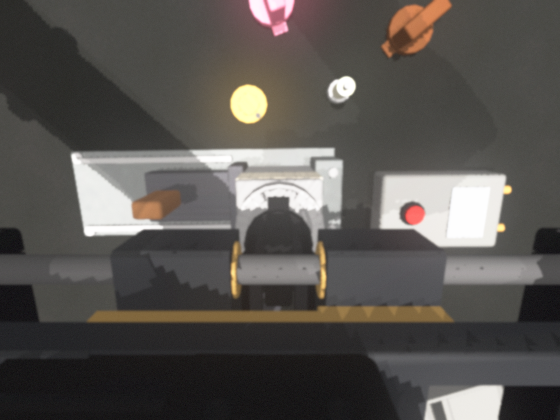

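```bash
python3 -c "
from bench import workorder;print(workorder.close_job())"
```

```text
the job is handed in; nothing more can be done
None
```

I clamped the tin, turned the cap free and lifted it out. The job was handed in at about 20.5 s with the arm still holding the cap above the neck. No verdict was reported.

**Clamping:** I slid the jaw about 39 mm until it stopped dead. The push rose from about 16 N to 34 N with no further movement. The pictures showed the tin square against the fixed jaw. I did not read the jaw joint value directly; about 0.060 m is my estimate from the camera measurements.

**Turning and lifting:** I gripped the wing at 60 N and turned it 70° anticlockwise. At that point it pushed up with about 7 N, as the lugs came into line with the notches. It then lifted out freely.

**Last checks:**
- The cap's underside is about 27 mm above the neck, by the arm's own height readings, and about 1 mm off its axis.
- The tool is level and within about 1° of the notches.
- The fingers still hold the wing (opening 0.155), the outside forces are about 1 N, and the arm is still.
- The tin is standing in the clamp, and the bystanders in view look undisturbed.

**What disagreed:**
- **First grasp missed:** The first attempt on the wing closed on nothing. The pictures showed the fingertips about 31 mm higher than the reported TCP, so they had shut just above the wing. I lowered by that amount and the second grasp held.
- **Shallow jaw pinch:** For the same reason, the pinch on the jaw grip was only about 8 mm deep, but it did not slip.
- **Wing reading:** The gripper opening on the 14 mm wing read nearly the same as on the 16 mm grip. I did not look into why.

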